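# Key the grinding disc onto the chile mill

## Robot

A 6-joint arm with a two-finger parallel gripper is mounted at the origin on the work surface. World frame = base frame: x ahead of the robot, y to its left, z up, the work surface at z = 0. Lengths are in mm, angles in degrees, forces in N, time in s.
With the tool pointing down it reaches from about 350 to 850 mm from the base axis. Payload 8.1 kg.
Tool frame: the origin (TCP) lies on the centre line of the jaws, within the pads' length; the fingertips stand 19 mm ahead of it and the grasp point (between the pads) is the TCP; z points along the fingers, y is the line along which they close (so a half turn about z gives the same grasp; the last joint's range is limited). The gripper opens to 85 mm and grips with 20 to 120 N. Pads are 22 mm wide; open, the fingers measure 114 mm over their backs; the gripper's body (76 mm by 85 mm) begins 54 mm behind the grasp point. The pads swing forward as they close: fully open they stand 13 mm farther back than shut.
Start: joints at [64.549, 7.471, 85.268, -0, 87.261, -4.893], TCP at [210.67, 561.804, 250.292] pointing down, gripper open.
Joint ranges: [-169.43, 169.43], [-51.17, 129.36], [1.28, 143.12], [-76.62, 256.62], [0, 156.53], [-152.29, 152.29]. Speed limits (degrees/s): [136.94, 136.94, 159.86, 180, 180, 180].

## Interface

Orientations are given as [roll, pitch, yaw] about the fixed x, y, z axes, in that order (R = Rz(yaw) Ry(pitch) Rx(roll)).
In Python, from bench import r gives the robot as it stands. The module is installed in compiled form; this text tells all that it offers.
- The arm moves only by the tool servo_tool, never from a script. Its arguments are lists of equal length, an entry for each row: "fingers": the finger opening in m, from 0 to 0.0854; "linear": the shift along the tool's x, y, z in m, a list of three; "rotation": the turn, a rotation vector about the tool's x, y, z in degrees, a list of three. A call has 1 to 10 rows; each row is the pose to reach, as a shift and turn from the pose commanded when the call began, along the tool's axes at that moment; what a row does not reach only later rows make up. A row lasts 1/10 s, in which the tool goes at most 50 mm and 8.59 degrees, less where a joint would pass 70% of its speed; a pose out of reach is approached as far as the arm can. A call with a gripper value outside its range is refused whole. The fingers move at their own pace and stop on an object; "force" is the grip in N (left out, the last holds). Time passes only in rows, so rows that repeat a pose let the fingers close. It gives the time, the measured TCP pose, the force, the opening and the grip force at its end, in the units of the state.
- r.sense(): the state, without advancing time (a new reading comes with each control period).
- r.snapshot(name): name is "scene" or "top" or "wrist"; returns a dict with "frame" (400x640x3 uint8, red, green, blue), "fx", "fy", "cx", "cy" (pixels), "k1" (the pictures are not rectified: a ray, as slopes to the right and down, at radius r is drawn at 1 + k1 r^2 times it, then the intrinsics apply), "camera_from_world" (4x4, takes a point from world to camera coordinates). Camera axes: x right, y up, looking along -z (the intrinsics and any distortion apply to the point x, -y, -z); pixel columns grow to the right and rows downward; lengths in mm; the calibration is good to about 2 mm. A picture is of the moment at which its call begins. There is no depth.
- r.hand_in(): hands the job in; it is judged then, once.
The state is a dict: "time": time; "joint_pos": joint angles; "qd": joint speeds; "joint_efforts": joint torques, N m; "tool_pos": TCP position; "tcp_rot": TCP orientation; "ft_force": force on the tool from outside, world axes, zero at the start; "wrist_torque": the same for the moment, N m; "finger_gap": finger opening in mm; "grip_force": force on a finger pad.
Only numpy, scipy, OpenCV 4.12 (cv2) and the standard library are available. Lean on these libraries where they do the work, as an engineer would, in place of code of your own. Each camera call takes 0.05 s, during which the arm holds its last target. There are 200 camera calls.

## Task

Put the mill's grinding disc back on: lift it by its orange grip off the wooden ring, set it over the mill's upright shaft, and turn it with a light push until its two tabs drop into the slot and it sits fully home and flush on the drive hub, then let go. Be gentle with the shaft: never force or jam the disc, and leave the bowl, the salt cellar and the spoon where they are.

Things in the scene. Friction and masses are not known exactly. Their poses are not given: they have to be found in the camera images.
- mill: fixed electric chile mill, hopper taken off: red housing 176 x 156 mm, 80 mm high, with a round steel pan on top (outer diameter 152 mm, rim 103 mm above the table). Origin: centre of its underside on the table; z up; x points from the switch side to the back. The upright drive shaft is on its z axis.
- seat (a point): point on the shaft axis at the top face of the drive hub (flat brass disc, 62 mm diameter), 110 mm above the table; z up, x as the mill's x (it does NOT turn with the hub). A slot 11 mm wide, 10 mm deep runs right across the hub top through the axis. The hub may have stopped with the slot anywhere up to 0.6 rad either way from the mill's x axis: no reading tells, but it can be seen or felt.
- post_top (a point): top of the 16 mm steel post on the shaft axis, 46 mm above seat; its last 8 mm taper to 8 mm diameter. The hub does not turn when the disc turns on it, but hub and post give downward together on a spring: 4.5 N starts them, then 0.9 N per mm, hard stop after 10 mm (13.5 N). seat and this point move with them.
- disc: loose steel grinding disc, 90 mm diameter, 10 mm thick, 0.2 to 0.4 kg, lying flat on the wooden ring. Origin: centre of its flat underside; z up; x along the orange grip and the tabs. A 19 mm square bore runs through disc and grip on z (1.5 mm clear of the post a side). Keep its contact force on the mill under 25 N. Fully home its origin is level with seat (0 mm).
- disc_grip (a point): centre of the orange grip on top of the disc, 26 mm above the disc's origin. The grip is 60 mm long (along x), 28 mm wide (along y) and 32 mm high, its top 42 mm above the disc's origin.
- disc_tabs (a point): point on the disc's axis level with the foot of its two brass tabs, 8 mm below the disc's origin. The tabs lie on the x axis, one each side, 14 to 26 mm from the axis, 6 mm wide; both alike, so the disc fits at either half turn. With the tabs standing on the hub, not in the slot, the disc's origin is 8 mm above seat.
- stand: fixed dark wooden ring on the table, 100 mm outer and 72 mm inner diameter, 16 mm high; origin at the centre of its underside. The disc lies centred on it.
- bowl: loose red plastic bowl, 140 mm across, 60 mm high; origin under its centre; bystander
- salt: loose green glazed salt cellar with a lid, 72 mm across, 65 mm high; origin under its centre; bystander
- spoon: loose wooden spoon, 260 mm long, lying on the table along its x; bystander
- press: fixed cast aluminium tortilla press, 240 mm long, 60 mm high, its lever standing up 240 mm; origin under its centre; bystander
Things that resemble listed ones, but are neither listed nor needed, are in the scene too. Of the things that look like the mill, the largest one is meant.

How it is judged (in metres and radians):
On the way, in this order (a step that is already met when the one before it is completed fails the run):
1. the disc is threaded on the shaft post, upright, not yet home (horizontal distance between disc and seat below 0.004 m and z of disc in the frame of seat between 0.003 and 0.03 m).
2. its tabs have dropped into the slot and it sits home (horizontal distance between disc and seat below 0.004 m and z of disc in the frame of seat below 0.0015 m), for 0.2 s.
At the end, for the whole second after the job is handed in: The disc is on the mill's shaft (centre within 4 mm of the axis), upright within 0.06 rad, home on the hub (underside no more than 1.5 mm above the hub's top face), let go and at rest (all of step 2 and z of disc in the frame of seat above -0.003 m and angle between disc's own z axis and vertical below 0.06 rad and linear speed of disc below 0.02 m/s); the robot touches nothing.
It fails at once if the disc presses on the mill or its shaft with more than 25 N (contact force between disc and mill above 25 N).
It fails at once if the bowl is moved more than 3 cm (distance of bowl from where it was at the start of the episode above 0.03 m).
It fails at once if the salt cellar is moved more than 3 cm or tipped (distance of salt from where it was at the start of the episode above 0.03 m or angle between salt's own z axis and vertical above 0.5 rad).
It fails at once if the spoon is moved more than 3 cm (distance of spoon from where it was at the start of the episode above 0.03 m).
It also fails if it takes over 58 s, if anything falls off the work surface, if the arm or the gripper's body presses on something with over 40 N, if the wrist force passes 120 N, or if a joint passes its speed limit or range.

## Working session

There is one attempt and no reset: what is moved stays moved. The work goes in short steps, Python scripts to look and compute and a tool call to move; the robot and the scene stay as the last step left them, time stands still between calls to the robot, and variables do not carry over. Pictures are saved under pics/ and viewed, at most 10 in all, crops included, and the job is handed in when it is done.

Besides the shell and the picture viewer there is one more tool, called after "Emit:" as name(argument=value, ...) on one line, values as JSON. servo_tool: Moves the arm, as the interface text tells. Its arguments: {"type":"object","properties":{"fingers":{"type":"array","items":{"type":"number"}},"linear":{"type":"array","items":{"type":"array","items":{"type":"number"}}},"rotation":{"type":"array","items":{"type":"array","items":{"type":"number"}}},"force":{"type":"number"}},"required":["fingers","linear","rotation"]}

```bash
mkdir -p pics; cat > h.py <<'E'
import numpy as np, cv2
from bench import r
def snap(n,f=None):
    s=r.snapshot(n)
    if f: cv2.imwrite('pics/'+f,cv2.cvtColor(s['frame'],cv2.COLOR_RGB2BGR))
    return s
def ray(s,u,v):
    xd=np.array([(u-s['cx'])/s['fx'],(v-s['cy'])/s['fy']]);x=xd.copy()
    for _ in range(20): x=xd/(1+s['k1']*(x@x))
    M=np.array(s['camera_from_world']);R=M[:3,:3];t=M[:3,3]
    return -R.T@t, R.T@np.array([x[0],-x[1],-1])
def onz(s,u,v,z):
    o,d=ray(s,u,v);return o+d*(z-o[2])/d[2]
def proj(s,p):
    M=np.array(s['camera_from_world']);c=M[:3,:3]@np.array(p)+M[:3,3]
    x=np.array([c[0],-c[1]])/-c[2];x=x*(1+s['k1']*(x@x));return x*[s['fx'],s['fy']]+[s['cx'],s['cy']]
E
python3 - <<'E'
from h import *
for n in("scene","top"):
    s=snap(n,n+'1.png');print(n,ray(s,320,200),s['fx'],s['k1'])
print(r.sense())
E
```

```text
scene (array([1088.156824  ,  458.11533614, 1115.53366915]), array([-0.44534595, -0.46478441, -0.76550363])) 482.51901496734735 -0.0798522725746542
top (array([ 151.33808273, -190.47241455, 1716.83114649]), array([ 0.19802196, -0.01431704, -0.9801752 ])) 476.8348443524343 -0.12920780939935092
{'time': 0.1, 'joint_pos': array([ 6.45504297e+01,  7.50985194e+00,  8.53236558e+01, -4.42771142e-04,
        8.72614565e+01, -4.89307744e+00]), 'qd': array([-0.02211915, -0.11352282, -0.15390501,  0.01395482,  0.04260818,
        0.1069074 ]), 'joint_efforts': array([ 1.61295517e-03, -5.70955324e+01, -5.01939046e+01, -1.23569116e-04,
        8.20453773e-03,  8.35004948e-05]), 'tool_pos': array([210.45978924, 561.38153767, 249.35308485]), 'tcp_rot': array([-1.79905344e+02, -7.65950171e-03,  1.59443522e+02]), 'ft_force': array([ 0.46471368, -0.05066845, -0.50726233]), 'wrist_torque': array([-0.0117383 ,  0.01724247,  0.01261568]), 'grip_force': 0.0, 'finger_gap': 85.29620516027906}
```

View pics/scene1.png

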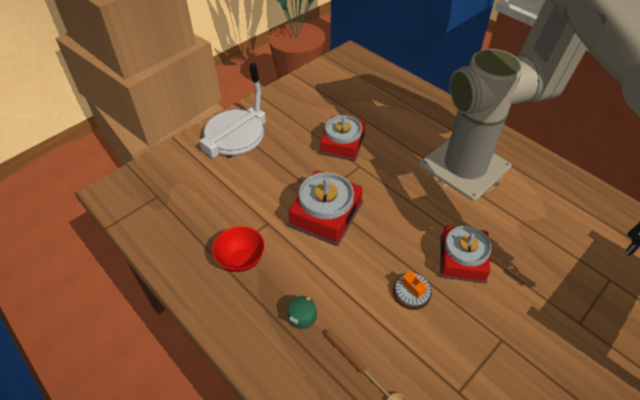

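View pics/top1.png

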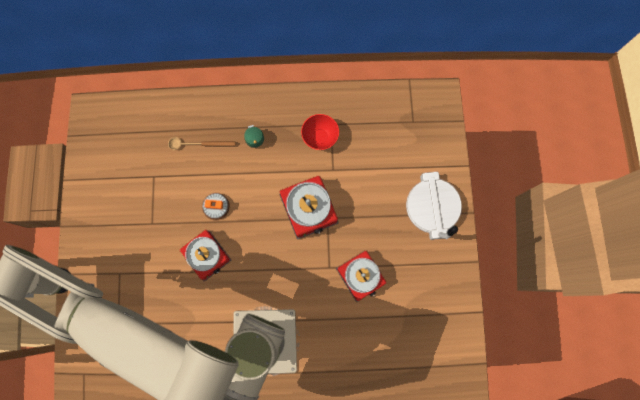

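Scene picture: the big mill has its pan at (326,195), the disc with its orange grip is at (413,288), the bowl at (238,250), salt at (302,312) and the spoon near (365,365). Top picture: mill (309,204), disc (215,205), with smaller look-alikes at (204,255) and (362,276).

```bash
cat >> h.py <<'E'
def blob(s,lo,hi,box,amin=15):
    h=cv2.cvtColor(s['frame'],cv2.COLOR_RGB2HSV);m=cv2.inRange(h,lo,hi);k=np.zeros_like(m);x0,y0,x1,y1=box;k[y0:y1,x0:x1]=255
    m&=k;c,_=cv2.findContours(m,cv2.RETR_EXTERNAL,cv2.CHAIN_APPROX_NONE)
    c=[a for a in c if cv2.contourArea(a)>=amin]
    return max(c,key=cv2.contourArea) if c else None,m
def cen(c):
    m=cv2.moments(c);return m['m10']/m['m00'],m['m01']/m['m00']
def tri(a,b):
    (o,d),(p,e)=a,b;t=np.linalg.lstsq(np.c_[d,-e],p-o,rcond=None)[0]
    q1,q2=o+d*t[0],p+e*t[1];return (q1+q2)/2,np.linalg.norm(q1-q2)
E
python3 - <<'E'
from h import *
t=snap('top');s=snap('scene')
for n,S,b in(('top',t,(190,185,240,225)),('scene',s,(385,265,440,315))):
    c,m=blob(S,(5,200,130),(16,255,255),b);u=cen(c);print(n,'grip px',u,cv2.contourArea(c),cv2.minAreaRect(c),onz(S,*u,54))
    # disc rim ellipse: grayish
    if n=='top':
        pts=np.array([onz(S,*q[0],58)[:2] for q in c],np.float32);print('rect',cv2.minAreaRect(pts))
for n,S,b in(('top',t,(270,165,350,245)),('scene',s,(280,165,370,245))):
    c,m=blob(S,(0,200,80),(4,255,255),b)
    hull=cv2.convexHull(c);print(n,'red',cv2.contourArea(hull),cen(hull))
    pts=np.array([onz(S,*q[0],80)[:2] for q in hull],np.float32);print('mill rect',cv2.minAreaRect(pts))
    c2,m2=blob(S,(10,100,80),(25,255,255),b);u=cen(cv2.convexHull(c2));print('brass',u,cv2.contourArea(c2),onz(S,*u,110))
    x0,y0,x1,y1=b
    cv2.imwrite(f'pics/c_{n}.png',cv2.cvtColor(cv2.resize(S['frame'][y0:y1,x0:x1],None,fx=5,fy=5,interpolation=cv2.INTER_CUBIC),cv2.COLOR_RGB2BGR))
a=cv2.imread('pics/c_top.png');b=cv2.imread('pics/c_scene.png');h=max(a.shape[0],b.shape[0])
cv2.imwrite('pics/cc.png',cv2.resize(np.hstack([cv2.copyMakeBorder(i,0,h-i.shape[0],0,0,0) for i in(a,b)]),None,fx=.9,fy=.9))
E
```

```text
top grip px (218.53061224489795, 204.60544217687072) 24.5 ((217.5, 204.5), (5.0, 7.0), 90.0) [482.69361692 147.9310114   54.        ]
rect ((482.4009704589844, 150.4717254638672), (25.206796646118164, 18.147891998291016), 88.13327026367188)
scene grip px (414.7245421245421, 282.76556776556777) 227.5 ((414.83197021484375, 282.903076171875), (25.973182678222656, 11.760583877563477), 50.52753829956055) [488.29124404 175.40651967  54.        ]
top red 649.5 (314.1886066204773, 221.64562483962018)
mill rect ((405.30596923828125, -193.7775421142578), (56.47444534301758, 150.607421875), 16.756568908691406)
brass (309.5, 204.5) 6241.0 [ 461.43623349 -177.37570925  110.        ]
scene red 1704.5 (319.3542583357778, 217.8615429744793)
mill rect ((537.2731323242188, -130.98971557617188), (115.55978393554688, 163.9742889404297), 29.2803955078125)
brass (324.5, 204.5) 3089.5 [ 505.45704508 -132.52132905  110.        ]
```

View pics/cc.png

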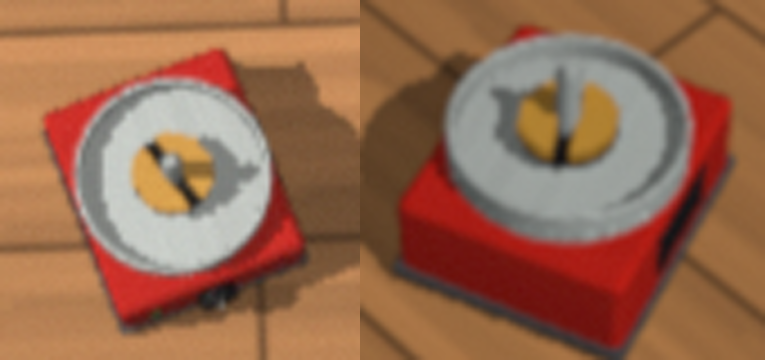

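The left crop (top view) shows the slot running from upper left to lower right through the post at about top px (308,203), the switch at bottom right. Next: better masks, and the wrist camera's pose.

```bash
python3 - <<'E'
from h import *
t=snap('top');s=snap('scene');w=snap('wrist')
o,d=ray(w,320,200);print('wrist cam',o,d,w['fx'])
P={}
for n,S,b in(('top',t,(195,185,235,225)),('scene',s,(390,265,440,310))):
    c,m=blob(S,(4,225,60),(13,255,255),b);u=cen(c);P[n]=u
    print(n,'grip',u,cv2.contourArea(c),cv2.minAreaRect(np.array([onz(S,*q[0],58)[:2] for q in c],np.float32)))
print(tri(ray(t,*P['top']),ray(s,*P['scene'])))
for n,u in(('t',(308.4,203.4)),('s',(326,191.7))): print(onz(t if n=='t' else s,*u,110))
E
```

```text
wrist cam [142.71822391 586.70718288 374.22870237] [ 0.26419029 -0.10564971 -0.95868912] 310.4629941826556Traceback (most recent call last):
  File "<stdin>", line 6, in <module>
  File "h.py", line 23, in cen
    m=cv2.moments(c);return m['m10']/m['m00'],m['m01']/m['m00']
                            ~~~~~~~~^~~~~~~~~
ZeroDivisionError: float division by zero
```

Emit:
servo_tool(fingers=[0.0854,0.0854,0.0854,0.0854,0.0854,0.0854,0.0854,0.0854,0.0854,0.0854], linear=[[-0.04,-0.027,0],[-0.08,-0.054,0],[-0.12,-0.081,0],[-0.16,-0.108,0],[-0.2,-0.135,0],[-0.24,-0.162,0],[-0.28,-0.189,0],[-0.32,-0.216,0],[-0.36,-0.243,0],[-0.396,-0.268,0]], rotation=[[0,0,7],[0,0,14],[0,0,21],[0,0,28],[0,0,35],[0,0,42],[0,0,49],[0,0,56],[0,0,63],[0,0,69.4]])

```text
time: 1.35
tool_pos: [488.4, 169.7, 250.6]
tcp_rot: [180.0, -0.0, 89.7]
ft_force: [0.3, 1.0, 0.0]
finger_gap: 85.2
grip_force: 0.0
```

Emit:
servo_tool(fingers=[0.0854,0.0854,0.0854], linear=[[0,0,0],[0,0,0],[0,0,0]], rotation=[[0,0,0],[0,0,0],[0,0,0]])

```text
time: 1.65
tool_pos: [486.9, 172.6, 250.2]
tcp_rot: [-180.0, -0.0, 90.1]
ft_force: [0.3, 0.1, -0.4]
finger_gap: 85.1
grip_force: 0.0
```

```bash
python3 - <<'E'
from h import *
w=snap('wrist','w1.png');print(r.sense()['tool_pos'],r.sense()['tcp_rot'])
print(r.sense()['ft_force'])
E
```

```text
[486.7203381  172.90122039 250.2609598 ] [-1.79983752e+02 -1.92463883e-02  9.01742374e+01]
[0.13655999 0.22640354 0.42111794]
```

View pics/w1.png

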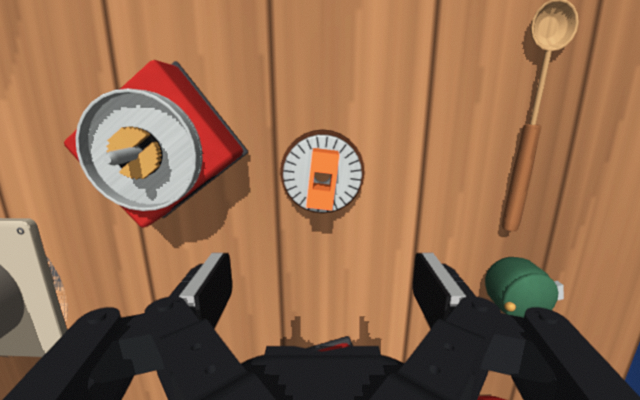

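The wrist view shows the disc at (322,172), grip centre near (322,180), long axis almost vertical in the image, with a slight tilt. A small look-alike mill is at (140,150).

```bash
python3 - <<'E'
from h import *
w=snap('wrist')
h=cv2.cvtColor(w['frame'],cv2.COLOR_RGB2HSV);print(h[165,315:330:5],h[205,320])
c,m=blob(w,(3,180,90),(16,255,255),(280,125,370,215));c=cv2.convexHull(c);print('px',cen(c),cv2.contourArea(c))
c1=c
print('top rect',cv2.minAreaRect(np.array([onz(w,*q[0],58)[:2] for q in c],np.float32)))
# top face only: brightest orange
c,m=blob(w,(3,180,225),(16,255,255),(280,125,370,215));c=cv2.convexHull(c);print('bright',cen(c),cv2.contourArea(c),cv2.minAreaRect(np.array([onz(w,*q[0],58)[:2] for q in c],np.float32)))
# disc: light grey
g=cv2.inRange(h,(0,0,110),(180,60,255));k=np.zeros_like(g);k[120:220,270:375]=255
q=cv2.convexHull(np.vstack([a for a in cv2.findContours(g&k,0,1)[0] if cv2.contourArea(a)>30]))
P=np.array([onz(w,*a[0],26)[:2] for a in q],np.float32);print('disc',cv2.fitEllipse(P),cv2.minEnclosingCircle(P))
E
```

```text
[[ 12 185 244]
 [ 12 187 243]
 [ 12 184 244]] [ 12 187 243]
px (322.505186232909, 179.11751532296086) 1414.0
top rect ((487.4064025878906, 173.15968322753906), (62.37757110595703, 25.74224281311035), 83.3967056274414)
bright (322.41087539624476, 180.075713240673) 1367.0 ((487.29071044921875, 172.16026306152344), (60.36539840698242, 25.74224281311035), 83.3967056274414)
disc ((486.8902893066406, 172.38673400878906), (89.84191131591797, 90.1286392211914), 176.98231506347656) ((486.862060546875, 172.40283203125), 45.25785827636719)
```

Emit:
servo_tool(fingers=[0.0854,0.0854,0.0854,0.0854,0.0854,0.0854,0.0854,0.0854], linear=[[-0.0005,0,0.04],[-0.0005,0,0.08],[-0.0005,0,0.12],[-0.0005,0,0.15],[-0.0005,0,0.175],[-0.0005,0,0.19],[-0.0005,0,0.201],[-0.0005,0,0.201]], rotation=[[0,0,3],[0,0,6.7],[0,0,6.7],[0,0,6.7],[0,0,6.7],[0,0,6.7],[0,0,6.7],[0,0,6.7]])

```text
time: 2.55
tool_pos: [486.5, 171.7, 48.4]
tcp_rot: [-179.9, 0.0, 83.4]
ft_force: [0.2, 0.4, 0.2]
finger_gap: 85.3
grip_force: 0.0
```

Emit:
servo_tool(fingers=[0.05,0.03,0.02,0.01,0.01,0.01,0.01,0.01], linear=[[0,0,0],[0,0,0],[0,0,0],[0,0,0],[0,0,0],[0,0,0],[0,0,0],[0,0,0]], rotation=[[0,0,0],[0,0,0],[0,0,0],[0,0,0],[0,0,0],[0,0,0],[0,0,0],[0,0,0]], force=60)

```text
time: 3.35
tool_pos: [488.2, 171.5, 50.3]
tcp_rot: [179.9, -0.0, 83.3]
ft_force: [-0.3, 0.1, 5.2]
finger_gap: 27.4
grip_force: 61.0
```

Emit:
servo_tool(fingers=[0.01,0.01,0.01,0.01,0.01,0.01,0.01,0.01], linear=[[0,0,-0.02],[0,0,-0.05],[0,0,-0.09],[0,0,-0.13],[0,0,-0.17],[0,0,-0.2],[0,0,-0.22],[0,0,-0.22]], rotation=[[0,0,0],[0,0,0],[0,0,0],[0,0,0],[0,0,0],[0,0,0],[0,0,0],[0,0,0]])

```text
time: 4.15
tool_pos: [488.8, 171.7, 272.8]
tcp_rot: [179.7, -0.1, 83.3]
ft_force: [0.3, -0.0, -2.1]
finger_gap: 26.9
grip_force: 60.0
```

Emit:
servo_tool(fingers=[0.01,0.01], linear=[[0,0,0],[0,0,0]], rotation=[[0,0,0],[0,0,0]])

```text
time: 4.35
tool_pos: [486.3, 171.0, 266.8]
tcp_rot: [-179.8, 0.1, 83.3]
ft_force: [-0.1, 0.6, -1.3]
finger_gap: 26.9
grip_force: 60.0
```

```bash
python3 - <<'E'
from h import *
t=snap('top');s=snap('scene')
for i in range(1): q=r.sense();print(q['tool_pos'],q['tcp_rot'],q['ft_force'],q['finger_gap'])
for n,S,b in(('top',t,(280,175,345,240)),('scene',s,(290,170,362,220))):
    x0,y0,x1,y1=b
    h=cv2.cvtColor(S['frame'],cv2.COLOR_RGB2HSV)
    cx,cy=((308,203),(326,194))[n=='scene']
    m=cv2.inRange(h,(14,120,100),(28,255,255));k=np.zeros_like(m);cv2.circle(k,(cx,cy),14,255,-1);m&=k
    p=np.argwhere(m)[:,::-1];hu=cv2.convexHull(p.astype(np.int32));W=np.array([onz(S,*q[0],110)[:2] for q in hu],np.float32)
    print(n,len(p),'hub',cv2.minEnclosingCircle(W),cv2.fitEllipse(W))
    g=cv2.inRange(h,(0,0,90),(180,70,255));k[:]=0;cv2.rectangle(k,(x0,y0),(x1,y1),255,-1);hu=max(cv2.findContours(g&k,0,1)[0],key=cv2.contourArea);hu=cv2.convexHull(hu)
    W=np.array([onz(S,*q[0],103)[:2] for q in hu],np.float32);print('pan',cv2.minEnclosingCircle(W),cv2.fitEllipse(W))
E
```

```text
[486.43218552 171.07742246 267.11714936] [-1.79813831e+02  6.82110106e-02  8.33411374e+01] [-0.00630786 -0.62180612 -1.83790268] 27.425312586387562
top 168 hub ((466.95086669921875, -172.35574340820312), 29.86203956604004) ((466.6666259765625, -171.57884216308594), (57.27936553955078, 59.25216293334961), 103.18367767333984)
pan ((466.6742858886719, -171.20245361328125), 77.08446502685547) ((466.1165466308594, -171.7747344970703), (151.3717498779297, 151.94898986816406), 56.27112579345703)
scene 188 hub ((468.6891784667969, -165.2507781982422), 30.89997673034668) ((468.652587890625, -165.157958984375), (59.658058166503906, 61.7329216003418), 102.29591369628906)
pan ((472.8479309082031, -159.70455932617188), 83.52112579345703) ((470.9532165527344, -159.44705200195312), (146.8096160888672, 169.4174041748047), 136.6678009033203)
```

Emit:
servo_tool(fingers=[0.01,0.01,0.01,0.01,0.01,0.01,0.01,0.01,0.01,0.01], linear=[[-0.03,-0.004,0],[-0.075,-0.01,0],[-0.12,-0.015,0],[-0.165,-0.021,0],[-0.21,-0.027,0],[-0.255,-0.033,0],[-0.3,-0.039,0],[-0.345,-0.044,0],[-0.385,-0.05,0.01],[-0.412,-0.053,0.02]], rotation=[[0,0,4],[0,0,9],[0,0,14],[0,0,19],[0,0,24],[0,0,29],[0,0,34],[0,0,39],[0,0,44],[0,0,47.3]])

```text
time: 5.45
tool_pos: [385.6, -234.1, 248.3]
tcp_rot: [-180.0, 0.0, 35.7]
ft_force: [0.6, 0.7, -2.1]
finger_gap: 27.3
grip_force: 59.9
```

Emit:
servo_tool(fingers=[0.01,0.01,0.01,0.01], linear=[[0,0,0],[0,0,0],[0,0,0],[0,0,0]], rotation=[[0,0,0],[0,0,0],[0,0,0],[0,0,0]])

```text
time: 5.85
tool_pos: [387.4, -230.9, 249.5]
tcp_rot: [180.0, -0.0, 36.1]
ft_force: [0.6, 0.7, -2.6]
finger_gap: 26.9
grip_force: 59.9
```

```bash
python3 - <<'E'
from h import *
w=snap('wrist','w2.png');q=r.sense();print(q['tool_pos'],q['tcp_rot'],q['ft_force'],ray(w,320,200))
print(proj(w,(467,-172,110)),proj(w,(467,-172,156)))
E
```

```text
[ 387.39433448 -231.01318235  249.54469636] [ 1.79976118e+02 -1.40963927e-02  3.61493178e+01] [ 0.17930561  1.13815618 -1.8991887 ] (array([ 445.91133278, -188.66454916,  373.7790933 ]), array([-0.23260718, -0.16182365, -0.95903608]))
[320.81149794  73.5066796 ] [320.53566943  65.86747144]
```

View pics/w2.png

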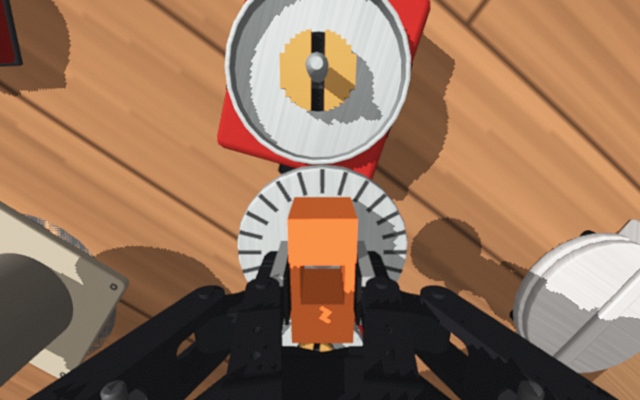

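The wrist view shows the hub at about (317,70) with the slot nearly vertical in the image, the post tip at (317,62), and the held disc with its bore at (322,285).

```bash
cat > m.py <<'E'
from h import *
w=snap('wrist');q=r.sense();T=q['tool_pos'];h=cv2.cvtColor(w['frame'],cv2.COLOR_RGB2HSV)
print(T,q['tcp_rot'])
k=np.zeros(h.shape[:2],np.uint8);cv2.circle(k,(318,70),45,255,-1)
m=cv2.inRange(h,(12,90,90),(28,255,255))&k
hu=cv2.convexHull(max(cv2.findContours(cv2.morphologyEx(m,cv2.MORPH_CLOSE,np.ones((21,21))),0,1)[0],key=cv2.contourArea))
W=np.array([onz(w,*a[0],110)[:2] for a in hu],np.float32);print('hub',cv2.fitEllipse(W),cv2.minEnclosingCircle(W))
dk=(h[:,:,2]<60)&(k>0)
L=[];
for v in list(range(34,48))+list(range(86,108)):
    u=np.where(dk[v,300:336])[0]
    if 8<=len(u)<=20 and np.ptp(u)==len(u)-1: L.append(onz(w,300+u.mean(),v,110)[:2])
L=np.array(L,np.float32);print(len(L));vx,vy,x0,y0=cv2.fitLine(L,cv2.DIST_HUBER,0,.01,.01).ravel();print('slot yaw',np.degrees(np.arctan2(vy,vx))%180,'pt',x0,y0)
# pan rim
g=cv2.inRange(h,(0,0,80),(180,60,255));k2=np.zeros_like(g);cv2.circle(k2,(318,70),110,255,-1);k2[162:]=0
c=cv2.convexHull(max(cv2.findContours(g&k2,0,1)[0],key=cv2.contourArea));c=c[c[:,0,1]>3]
W=np.array([onz(w,*a[0],103)[:2] for a in c],np.float32);print('pan',cv2.fitEllipse(W))
# post tip (bright grey)
pt,_=blob(w,(0,0,150),(180,60,255),(303,45,332,82));u=cen(pt);print('tip px',u,onz(w,*u,153))
# disc edge, top face
z=T[2]-33+10
g=cv2.inRange(h,(0,0,60),(180,60,255));k2[:]=0;cv2.circle(k2,(322,247),90,255,-1);k2[235:]=0;k2[:164]=0
c=max(cv2.findContours(g&k2,0,1)[0],key=cv2.contourArea);c=cv2.convexHull(c);c=c[(c[:,0,1]<233)]
W=np.array([onz(w,*a[0],z)[:2] for a in c]);from scipy.optimize import least_squares
f=least_squares(lambda p:np.hypot(*(W-p[:2]).T)-45,[T[0],T[1]],loss='soft_l1');f2=least_squares(lambda p:np.hypot(*(W-p[:2]).T)-p[2],[T[0],T[1],45],loss='soft_l1');print('disc',f.x,abs(f.fun).mean(),f2.x)
# grip top face
gt,_=blob(w,(5,150,225),(18,255,255),(270,190,375,345))
W=np.array([onz(w,*a[0],z+32)[:2] for a in gt],np.float32);print('grip',cv2.minAreaRect(W))
bo,_=blob(w,(3,150,60),(18,255,200),(298,262,348,306));u=cen(cv2.convexHull(bo));print('bore',u,cv2.boundingRect(bo))
E
python3 m.py
```

```text
[ 387.38525801 -231.09795166  249.59468103] [ 1.79969135e+02 -1.50861113e-02  3.61399484e+01]
hub ((466.8598937988281, -168.5977020263672), (62.08687210083008, 64.08543395996094), 35.971229553222656) ((466.8719482421875, -168.60166931152344), 32.225555419921875)
36
slot yaw 35.437454 pt 464.16876 -170.60495
pan ((467.1180114746094, -168.4676513671875), (151.11227416992188, 151.74557495117188), 8.915682792663574)
tip px (314.01790281329926, 61.17476555839727) [ 467.15584961 -166.64431915  153.        ]
disc [ 388.43179088 -230.50763913] 0.5221238564494476 [ 390.0681802  -229.2699499    43.31053286]
grip ((398.8037109375, -223.13156127929688), (33.036033630371094, 27.783275604248047), 36.15341567993164)
bore (321.821412505623, 285.84255510571296) (298, 266, 50, 40)
```

Emit:
servo_tool(fingers=[0.01,0.01,0.01,0.01,0.01,0.01,0.01,0.01,0.01,0.01], linear=[[0.01,0.01,0],[0.02,0.02,0],[0.03,0.03,0],[0.04,0.04,0],[0.05,0.05,0],[0.06,0.06,0],[0.07,0.07,0],[0.08,0.08,0],[0.09,0.09,0],[0.1,0.098,0]], rotation=[[0,0,-8],[0,0,-16],[0,0,-24],[0,0,-32],[0,0,-40],[0,0,-48],[0,0,-56],[0,0,-64],[0,0,-72],[0,0,-80]])

```text
time: 6.95
tool_pos: [526.4, -251.6, 249.4]
tcp_rot: [180.0, 0.0, 116.4]
ft_force: [-0.4, -0.1, -3.4]
finger_gap: 27.0
grip_force: 60.0
```

Emit:
servo_tool(fingers=[0.01,0.01,0.01,0.01,0.01], linear=[[0,0,0],[0,0,0],[0,0,0],[0,0,0],[0,0,0]], rotation=[[0,0,-5],[0,0,-10],[0,0,-10],[0,0,-10],[0,0,-10]])

```text
time: 7.45
tool_pos: [525.5, -251.9, 249.4]
tcp_rot: [180.0, 0.0, 126.0]
ft_force: [0.3, 0.2, -1.4]
finger_gap: 26.9
grip_force: 60.0
```

```bash
python3 - <<'E'
from h import *
w=snap('wrist','w3.png');q=r.sense();print(q['tool_pos'],q['tcp_rot'],q['ft_force'])
E
python3 m.py
```

```text
[ 525.4945446  -252.02336801  249.42016762] [1.79996882e+02 1.06043529e-02 1.25965499e+02] [ 0.06757223 -0.50583852 -2.37140496]
[ 525.48773686 -252.06778295  249.41212189] [1.79994505e+02 1.09741905e-02 1.25982588e+02]
hub ((466.8642578125, -169.1554718017578), (61.505516052246094, 63.02592086791992), 63.28602600097656) ((467.1221923828125, -168.3311004638672), 32.27033233642578)
0Traceback (most recent call last):
  File "m.py", line 13, in <module>
    L=np.array(L,np.float32);print(len(L));vx,vy,x0,y0=cv2.fitLine(L,cv2.DIST_HUBER,0,.01,.01).ravel();print('slot yaw',np.degrees(np.arctan2(vy,vx))%180,'pt',x0,y0)
                                                       ~~~~~~~~~~~^^^^^^^^^^^^^^^^^^^^^^^^^^^^
cv2.error: OpenCV(4.12.0) /io/opencv/modules/imgproc/src/linefit.cpp:618: error: (-215:Assertion failed) npoints2 >= 0 || npoints3 >= 0 in function 'fitLine'
```

View pics/w3.png

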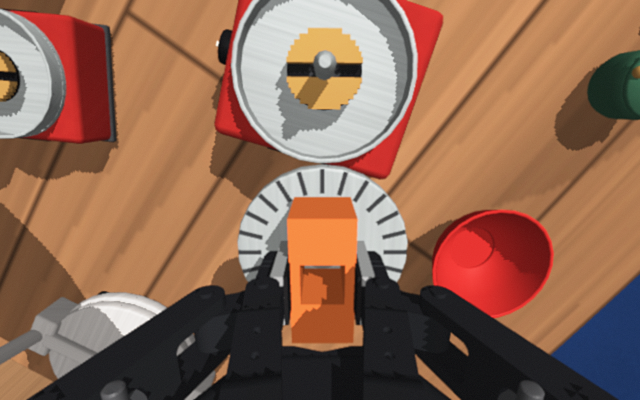

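Both wrist views, 90° apart, put the hub at (467,-168.7), here at px (325,68) with the slot horizontal. Slot yaw is 35.4°. Moving the disc over the post.

Emit:
servo_tool(fingers=[0.01,0.01,0.01,0.01,0.01,0.01,0.01,0.01,0.01,0.01], linear=[[0.01,0,0],[0.02,0,0],[0.03,0,0],[0.04,0,0],[0.05,0,0],[0.06,0,0],[0.07,0,0],[0.08,0,0],[0.09,0,0],[0.1017,0.0009,0]], rotation=[[0,0,8],[0,0,16],[0,0,24],[0,0,32],[0,0,40],[0,0,48],[0,0,56],[0,0,64],[0,0,72],[0,0,80]])

```text
time: 8.55
tool_pos: [466.1, -169.2, 249.5]
tcp_rot: [180.0, -0.0, 45.6]
ft_force: [0.0, -0.0, -3.0]
finger_gap: 27.3
grip_force: 60.0
```

Emit:
servo_tool(fingers=[0.01,0.01,0.01,0.01,0.01,0.01,0.01,0.01], linear=[[0,0,0.01],[0,0,0.02],[0,0,0.03],[0,0,0.04],[0,0,0.046],[0,0,0.046],[0,0,0.046],[0,0,0.046]], rotation=[[0,0,6],[0,0,10.6],[0,0,10.6],[0,0,10.6],[0,0,10.6],[0,0,10.6],[0,0,10.6],[0,0,10.6]])

```text
time: 9.35
tool_pos: [466.7, -169.6, 203.9]
tcp_rot: [180.0, -0.0, 35.5]
ft_force: [0.8, -0.1, -1.6]
finger_gap: 27.0
grip_force: 60.0
```

```bash
python3 - <<'E'
from h import *
w=snap('wrist');t=snap('top');s=snap('scene');q=r.sense();T=q['tool_pos'];print(T,q['tcp_rot'],q['ft_force'])
print(proj(w,(467,-168.7,156)))
def crop(S,c,a,f):
    x,y=int(c[0]),int(c[1]);return cv2.resize(S['frame'][max(y-a,0):y+a,max(x-a,0):x+a],(f,f),interpolation=cv2.INTER_CUBIC)
a=crop(s,proj(s,(467,-169,150)),40,390);b=crop(w,(322,285),50,390)
cv2.imwrite('pics/n1.png',cv2.cvtColor(np.hstack([a,b]),cv2.COLOR_RGB2BGR))
E
```

```text
[ 466.62047886 -169.54187556  203.81174794] [ 1.79957734e+02 -2.43857547e-02  3.54494025e+01] [ 0.27345055  0.21441653 -2.53246794]
[320.42255123 233.07232353]
```

View pics/n1.png

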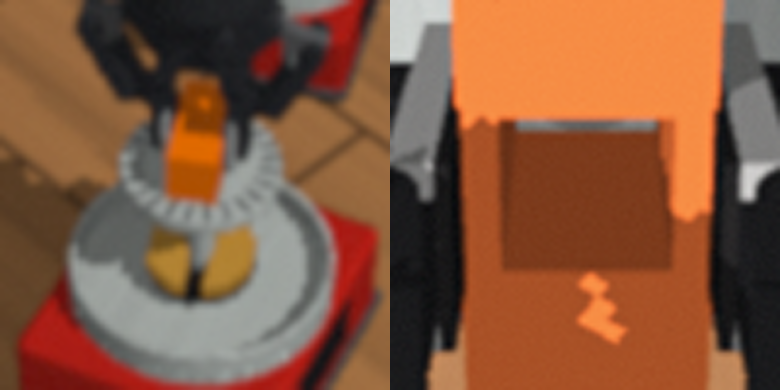

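Left crop shows the disc above the hub, post under it, slot in line with the grip; the right crop shows the bore, with no offset visible. Descending over the taper.

Emit:
servo_tool(fingers=[0.01,0.01,0.01,0.01,0.01,0.01,0.01], linear=[[0,0,0.005],[0,0,0.01],[0,0,0.014],[0,0,0.018],[0,0,0.022],[0,0,0.022],[0,0,0.022]], rotation=[[0,0,0],[0,0,0],[0,0,0],[0,0,0],[0,0,0],[0,0,0],[0,0,0]])

```text
time: 10.2
tool_pos: [466.3, -169.4, 181.2]
tcp_rot: [-180.0, 0.0, 35.4]
ft_force: [-0.9, -0.1, -2.8]
finger_gap: 26.9
grip_force: 60.0
```

Emit:
servo_tool(fingers=[0.01,0.01,0.01,0.01,0.01,0.01], linear=[[0,0,0.002],[0,0,0.004],[0,0,0.006],[0,0,0.006],[0,0,0.006],[0,0,0.006]], rotation=[[0,0,0],[0,0,0],[0,0,0],[0,0,0],[0,0,0],[0,0,0]])

```text
time: 10.8
tool_pos: [466.4, -169.5, 175.4]
tcp_rot: [180.0, -0.0, 35.4]
ft_force: [0.6, 0.2, -2.8]
finger_gap: 27.0
grip_force: 60.0
```

Emit:
servo_tool(fingers=[0.01,0.01,0.01,0.01,0.01,0.01,0.01,0.01], linear=[[0,0,0.004],[0,0,0.008],[0,0,0.012],[0,0,0.016],[0,0,0.02],[0,0,0.02],[0,0,0.02],[0,0,0.02]], rotation=[[0,0,0],[0,0,0],[0,0,0],[0,0,0],[0,0,0],[0,0,0],[0,0,0],[0,0,0]])

```text
time: 11.6
tool_pos: [466.5, -169.5, 155.5]
tcp_rot: [180.0, -0.0, 35.4]
ft_force: [-0.1, -0.2, -1.8]
finger_gap: 26.8
grip_force: 60.0
```

Emit:
servo_tool(fingers=[0.01,0.01,0.01,0.01,0.01,0.01,0.01], linear=[[0,0,0.002],[0,0,0.004],[0,0,0.006],[0,0,0.008],[0,0,0.008],[0,0,0.008],[0,0,0.008]], rotation=[[0,0,0],[0,0,0],[0,0,0],[0,0,0],[0,0,0],[0,0,0],[0,0,0]])

```text
time: 12.3
tool_pos: [466.4, -169.5, 147.4]
tcp_rot: [180.0, -0.0, 35.4]
ft_force: [0.7, 0.0, -2.4]
finger_gap: 26.9
grip_force: 60.0
```

The tabs are already below the hub's top with no force. Easing down to the seat.

Emit:
servo_tool(fingers=[0.01,0.01,0.01,0.01,0.01], linear=[[0,0,0.001],[0,0,0.002],[0,0,0.003],[0,0,0.003],[0,0,0.003]], rotation=[[0,0,0],[0,0,0],[0,0,0],[0,0,0],[0,0,0]])

```text
time: 12.8
tool_pos: [466.4, -169.4, 144.3]
tcp_rot: [180.0, -0.0, 35.4]
ft_force: [0.1, -0.1, -1.8]
finger_gap: 26.7
grip_force: 60.2
```

Emit:
servo_tool(fingers=[0.01,0.01,0.01,0.01,0.01], linear=[[0,0,0.001],[0,0,0.002],[0,0,0.002],[0,0,0.002],[0,0,0.002]], rotation=[[0,0,0],[0,0,0],[0,0,0],[0,0,0],[0,0,0]])

```text
time: 13.3
tool_pos: [466.4, -169.4, 142.5]
tcp_rot: [180.0, -0.0, 35.4]
ft_force: [-2.3, 0.7, 2.9]
finger_gap: 27.5
grip_force: 60.6
```

Contact at seat height with a push of about 5 N, the spring's preload, so it is home. Letting go.

Emit:
servo_tool(fingers=[0.03,0.035,0.045,0.06,0.07,0.0854,0.0854,0.0854,0.0854], linear=[[0,0,0],[0,0,0],[0,0,0],[0,0,0],[0,0,0],[0,0,0],[0,0,0],[0,0,0],[0,0,0]], rotation=[[0,0,0],[0,0,0],[0,0,0],[0,0,0],[0,0,0],[0,0,0],[0,0,0],[0,0,0],[0,0,0]])

```text
time: 14.2
tool_pos: [466.4, -169.4, 142.3]
tcp_rot: [180.0, 0.0, 35.4]
ft_force: [-0.3, -0.5, 0.4]
finger_gap: 84.9
grip_force: 0.0
```

Emit:
servo_tool(fingers=[0.0854,0.0854,0.0854,0.0854,0.0854,0.0854], linear=[[0,0,-0.02],[0,0,-0.05],[0,0,-0.09],[0,0,-0.12],[0,0,-0.12],[0,0,-0.12]], rotation=[[0,0,0],[0,0,0],[0,0,0],[0,0,0],[0,0,0],[0,0,0]])

```text
time: 14.8
tool_pos: [466.8, -169.6, 263.1]
tcp_rot: [179.9, -0.1, 35.4]
ft_force: [0.6, 0.3, -0.7]
finger_gap: 85.2
grip_force: 0.0
```

Emit:
servo_tool(fingers=[0.0854,0.0854,0.0854,0.0854], linear=[[-0.04,0,0],[-0.08,0,0],[-0.08,0,0],[-0.08,0,0]], rotation=[[0,0,0],[0,0,0],[0,0,0],[0,0,0]])

```text
time: 15.2
tool_pos: [400.2, -215.9, 260.8]
tcp_rot: [-179.9, 0.0, 35.3]
ft_force: [0.3, -0.5, 0.1]
finger_gap: 85.4
grip_force: 0.0
```

```bash
python3 - <<'E'
from h import *
w=snap('wrist');s=snap('scene');print(r.sense()['tool_pos'],r.sense()['ft_force'])
c=proj(w,(467,-168.7,120)).astype(int);d=proj(s,(467,-168.7,120)).astype(int);print(c,d)
a=cv2.resize(w['frame'][max(c[1]-110,0):c[1]+110,c[0]-110:c[0]+110],(400,400));b=cv2.resize(s['frame'][d[1]-45:d[1]+45,d[0]-45:d[0]+45],(400,400),interpolation=2)
cv2.imwrite('pics/f1.png',cv2.cvtColor(np.hstack([a,b]),cv2.COLOR_RGB2BGR))
h=cv2.cvtColor(w['frame'],cv2.COLOR_RGB2HSV)
o,_=blob(w,(5,150,225),(18,255,255),(c[0]-60,max(c[1]-60,0),c[0]+60,c[1]+60))
for z in(152,160):print(z,cv2.minAreaRect(np.array([onz(w,*p[0],z)[:2] for p in cv2.convexHull(o)],np.float32)))
E
```

```text
[ 401.18476906 -215.27887821  261.28562127] [ 0.28234384 -0.57583051  0.94049284]
[322  96] [325 187]
152 ((467.15362548828125, -169.32615661621094), (59.25680923461914, 27.861236572265625), 35.33535385131836)
160 ((466.8946838378906, -169.5057373046875), (57.22258377075195, 26.904783248901367), 35.33534622192383)
```

View pics/f1.png

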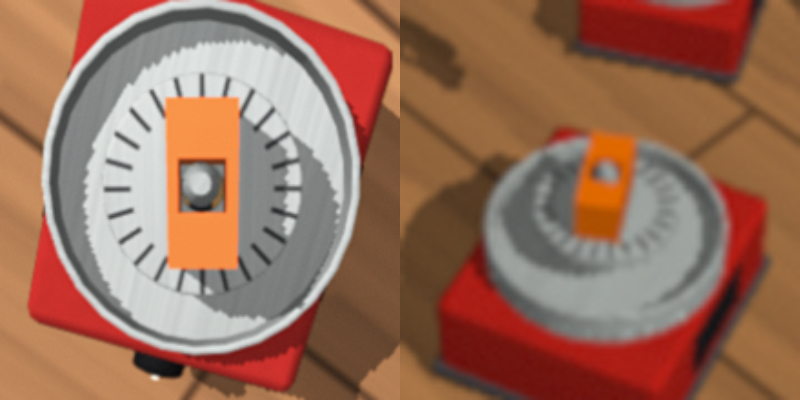

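The post stands through the grip's bore at crop px (203,185) and the disc lies flat in the pan. The grip's top measures 59.3 x 27.9 mm when cast on the home height (57 x 27 if it stood 8 mm high), so it is home and the gripper is clear.

```bash
python3 -c "
from bench import r
print(r.hand_in())"
```

```text
the job is handed in; nothing more can be done
None
```

The disc is on the shaft with its tabs in the slot, sitting home by force and camera check, the gripper is clear, and the job is handed in at about 15 s; hand-in returned no verdict.

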